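# Close and clip the valve-cap box

### The arm

A 6-joint arm with a two-finger parallel gripper is mounted at the origin on the work surface. World frame = base frame: x ahead of the robot, y to its left, z up, the work surface at z = 0. Lengths are in mm, angles in rad, forces in N, time in s.
With the tool pointing down it reaches from about 275 to 1000 mm from the base axis. Payload 8.4 kg.
Tool frame: the origin (TCP) lies midway between the tips of the shut fingers; the grasp point (between the pads) lies 19 mm behind it; z points along the fingers, y is the line along which they close (so a half turn about z gives the same grasp; the last joint's range is limited). The gripper opens to 85 mm and grips with 20 to 120 N. Pads are 22 mm wide; open, the fingers measure 114 mm over their backs; the gripper's body (76 mm by 85 mm) begins 54 mm behind the grasp point. The pads swing forward as they close: fully open they stand 13 mm farther back than shut.
Start: joints at [1.288, 0.353, 1.633, -0, 1.155, -0.002], TCP at [173.201, 600.524, 231.281] pointing down, gripper open.
Joint ranges: [-2.63, 2.63], [-0.92, 2.1], [0.06, 2.66], [-1.3, 4.44], [0, 2.69], [-3.02, 3.02]. Speed limits (rad/s): [2.22, 2.22, 2.79, 3.14, 3.14, 3.14].

### API

Orientations are given as [roll, pitch, yaw] about the fixed x, y, z axes, in that order (R = Rz(yaw) Ry(pitch) Rx(roll)).
In Python, from rig import r gives the robot as it stands.
- The arm moves only by the shell command python3 -m inch 'ROWS' [OPENING] [FORCE]. ROWS is JSON, a list that holds one entry, the list of rows, each a list of 6 numbers: the shift along the tool's x, y, z scaled (see below), then the turn, a rotation vector about the tool's x, y, z scaled (see below). In form: [[[tx, ty, tz, wx, wy, wz], ...]]. A call has 1 to 8 rows; each row is the pose to reach, as a shift and turn from the pose commanded when the call began, along the tool's axes at that moment, turning the shorter way round; what a row does not reach only later rows make up. The controller multiplies each number of a shift by 20 cm and each number of a turn by pi rad. A row lasts 1/12 s, in which the tool goes at most 41.7 mm and 7.16 degrees, less where a joint would pass 70% of its speed; a pose out of reach is approached as far as the arm can. A call with a number of a shift or a turn outside -1 to 1 is refused whole. A call with a gripper value outside its range is refused whole. OPENING is the gripper's target within -1 to 1 (fully open at 1, half-way at 0, shut at -1), set as the call begins (- or left out, the last holds). The fingers move at their own pace and stop on an object; FORCE is the grip in N (left out, the last holds). Time passes only in rows, so rows that repeat a pose let the fingers close. It gives the time, the measured TCP pose, the force, the opening and the grip force at its end, in the units of the state.
- r.sense(): the state, without advancing time (a new reading comes with each control period).
- r.grab_frame(name): name is "scene" or "top" or "wrist"; returns the picture (420x560x3 uint8, red, green, blue); there is no depth.
- r.camera_info(name): a dict with "K" (3x3 intrinsics, pixels), "rvec" (rotation vector, rad) and "tvec" (3), from world to camera coordinates, as OpenCV has them; the wrist camera has in their place "mount" (4x4, takes a point from camera to tool coordinates, whose origin is the TCP and whose axes are the flange's). Camera axes: x right, y down, z forward; pixel columns grow to the right and rows downward; lengths in mm; the calibration is good to about 2 mm. A picture is of the moment at which its call begins: read the wrist's pose just before it. camera_info takes no time and is no camera call.
- r.sign_off(): hands the job in; it is judged then, once.
The state is a dict: "clock": time; "qpos": joint angles; "qvel": joint speeds; "joint_efforts": joint torques, N m; "eef_pos": TCP position; "tcp_rot": TCP orientation; "contact_force": force on the tool from outside, world axes, zero at the start; "wrist_torque": the same for the moment, N m; "opening": opening from 0.0 (shut) to 1.0 (fully open); "grasp_force": force on a finger pad.
Only numpy, scipy, OpenCV 4.12 (cv2) and the standard library are available. Lean on these libraries where they do the work, as an engineer would, in place of code of your own. Each camera call takes 0.05 s, during which the arm holds its last target. There are 200 camera calls.

### The job

Close up the blue box of valve caps: with its four red clips still up, set the green lid squarely on the box so it sits flat on the rim all round, and let go of it. Then flip all four red clips down until each hangs fully down against its side, leaving the lid seated and the other things on the counter where they are.

Things in the scene. Friction and masses are not known exactly. Their poses are not given: they have to be found in the camera images.
- box: Open-topped blue plastic box of valve caps, fixed to the counter: 120 mm along its x, 160 mm along its y, 80 mm high, walls 4 mm thick (mouth 112 x 152 mm). Origin: centre of its underside, on the counter; z up. A decorative lug 3 mm proud stands on the middle of each side, 65 mm up. The caps inside stay under 30 mm high.
- box_mouth (a point): Centre of the box's mouth, level with the rim, 80 mm above the box's origin.
- lid: Loose green lid, 0.3 kg, right way up on the counter. Origin: centre of the underside of its tongue; z up. Tongue 106 (x) x 146 (y) mm, 8 mm deep, its lower 4 mm stepped in to 102 x 142: 3 mm play each side in the box's mouth. Above it the plate, 128 x 168 x 5 mm, rests on the rim when seated. Fits either way round (half a turn apart). A red clip is hinged on each edge.
- lid_seat (a point): Centre of the underside of the lid's plate, 8 mm above the lid's origin; it coincides with box_mouth when the lid is seated.
- lid_handle (a point): Point to grip on the lid's black bar handle, which stands on the middle of the plate: 14 mm wide (lid's x), 80 mm long (y), 32 mm high. The point is at mid length, 9 mm below the handle's top, 23 mm above the plate's top, 36 mm above the lid's origin.
- clip_a (a joint): Red clip on the lid's -x edge (lid's axes). Hinge line along that edge, 67 mm from the lid's centre, 10.5 mm above its origin. 0: fully down, hanging upright 5 mm off the box's wall (a stop); 1.57: straight out; 2.0: out and up, the other stop. It starts between 1.5 and 2.0. A stiff hinge, no spring: it stays where it is left, so push it in to its stop; about 1.5 N at its free edge moves it.
- clip_a_edge (a point): Middle of the free edge of clip_a, a plate 40 mm wide along the lid's edge and 4 mm thick, reaching 28 mm from its hinge line.
- clip_b (a joint): Red clip on the lid's -y edge (lid's axes). Hinge line along that edge, 87 mm from the lid's centre, 10.5 mm above its origin. 0: fully down, hanging upright 5 mm off the box's wall (a stop); 1.57: straight out; 2.0: out and up, the other stop. It starts between 1.5 and 2.0. A stiff hinge, no spring: it stays where it is left, so push it in to its stop; about 1.5 N at its free edge moves it.
- clip_b_edge (a point): Middle of the free edge of clip_b, a plate 40 mm wide along the lid's edge and 4 mm thick, reaching 28 mm from its hinge line.
- clip_c (a joint): Red clip on the lid's +x edge (lid's axes). Hinge line along that edge, 67 mm from the lid's centre, 10.5 mm above its origin. 0: fully down, hanging upright 5 mm off the box's wall (a stop); 1.57: straight out; 2.0: out and up, the other stop. It starts between 1.5 and 2.0. A stiff hinge, no spring: it stays where it is left, so push it in to its stop; about 1.5 N at its free edge moves it.
- clip_c_edge (a point): Middle of the free edge of clip_c, a plate 40 mm wide along the lid's edge and 4 mm thick, reaching 28 mm from its hinge line.
- clip_d (a joint): Red clip on the lid's +y edge (lid's axes). Hinge line along that edge, 87 mm from the lid's centre, 10.5 mm above its origin. 0: fully down, hanging upright 5 mm off the box's wall (a stop); 1.57: straight out; 2.0: out and up, the other stop. It starts between 1.5 and 2.0. A stiff hinge, no spring: it stays where it is left, so push it in to its stop; about 1.5 N at its free edge moves it.
- clip_d_edge (a point): Middle of the free edge of clip_d, a plate 40 mm wide along the lid's edge and 4 mm thick, reaching 28 mm from its hinge line.
- gauge: Bystander: grey plastic digital pressure gauge, 95 x 56 x 26 mm, with a 35 mm brass nozzle on its +x end. Origin: centre of its underside.
- ratchet: Bystander: worn steel ratchet handle, 211 mm long along x, 32 mm wide at its head, 30 mm high. Origin: underside, 110 mm from its handle end.
- socket: Bystander: chrome hex socket standing up, 26 mm across, 34 mm high. Origin: centre of its underside.
- crayon: Bystander: yellow wax tire crayon, 110 mm long (x), 13 mm thick. Origin: centre of its underside.
- jar: Bystander: amber jar with a white cap, 60 mm across, 75 mm high. Origin: centre of its underside.
- tire_lever: Bystander: steel tire lever with a red grip, 200 mm long (x), 21 mm wide, 11 mm high. Origin: centre of its underside.
There are look-alikes about, which are no part of the job. There is more than one size of the box; the one meant has the size given above.

How it is judged:
By the outcome, as a careful person would: the job done as asked, in the order asked, and still so for the second after the job is handed in, with the robot touching nothing.
It also fails if it takes over 61 s, if anything falls off the work surface, if the arm or the gripper's body presses on something with over 40 N, if the wrist force passes 120 N, or if a joint passes its speed limit or range.

## Working session

There is one attempt and no reset: what is moved stays moved. The work goes in short steps, Python scripts to look and compute and a shell command to move; the robot and the scene stay as the last step left them, time stands still between calls to the robot, and variables do not carry over. Pictures are saved under pics/ and viewed, at most 10 in all, crops included, and the job is handed in when it is done.

```bash
ls; mkdir -p pics; python3 - <<'E'
from rig import r
import cv2
s=r.sense();print(s)
for n in("scene","top","wrist"):
    im=r.grab_frame(n);cv2.imwrite(f"pics/{n}0.png",im[:,:,::-1]);print(n,r.camera_info(n))
E
```

```text
pics
{'clock': 0.0, 'qpos': array([ 1.28759847e+00,  3.53626115e-01,  1.63413090e+00,  3.02959313e-05,
        1.15523501e+00, -2.43407411e-03]), 'qvel': array([-6.25655138e-04,  1.42966526e-03,  4.24024847e-04,  6.80574023e-05,
        1.11155836e-04, -6.91795670e-04]), 'joint_efforts': array([ 2.62601490e-03, -6.05244613e+01, -3.42079604e+01,  1.31809479e-04,
        9.14084434e-03, -3.14629551e-05]), 'eef_pos': array([173.0568622 , 600.05875947, 230.57684437]), 'tcp_rot': array([-3.14019336e+00, -3.11063731e-05,  2.86081660e+00]), 'contact_force': array([0.62227242, 0.57509513, 1.09113701]), 'wrist_torque': array([0.02000365, 0.02470484, 0.03469655]), 'grasp_force': 0.0, 'opening': 1.0004888665875493}
scene {'K': array([[495.07497868,   0.        , 281.96079386],
       [  0.        , 495.07497868, 208.66993576],
       [  0.        ,   0.        ,   1.        ]]), 'rvec': array([ 2.01060309,  1.44496993, -0.55342432]), 'tvec': array([-104.74135283, -328.48483657, 1696.70293618])}
top {'K': array([[438.3200505 ,   0.        , 282.76123264],
       [  0.        , 438.3200505 , 211.20891535],
       [  0.        ,   0.        ,   1.        ]]), 'rvec': array([ 2.16338951, -2.13344136,  0.13441399]), 'tvec': array([ -72.69490287,  504.49405848, 1200.54339401])}
wrist {'K': array([[301.38721804,   0.        , 280.50290682],
       [  0.        , 301.38721804, 209.70858656],
       [  0.        ,   0.        ,   1.        ]]), 'mount': array([[-7.52102509e-04, -9.60479365e-01, -2.78350181e-01,
         7.04710150e+01],
       [ 9.99999686e-01, -6.52601557e-04, -4.50123447e-04,
        -6.85009464e-01],
       [ 2.50682521e-04, -2.78350432e-01,  9.60479554e-01,
        -1.42173915e+02],
       [ 0.00000000e+00,  0.00000000e+00,  0.00000000e+00,
         1.00000000e+00]])}
```

View pics/top0.png

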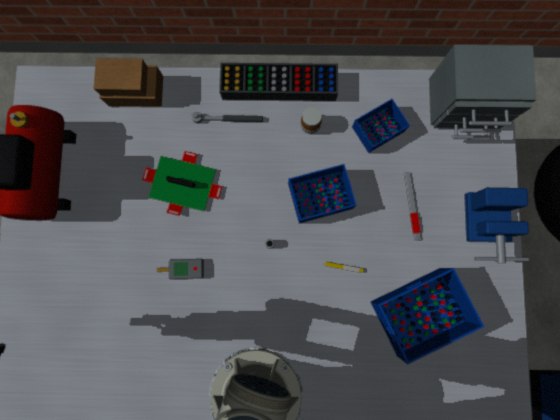

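View pics/scene0.png

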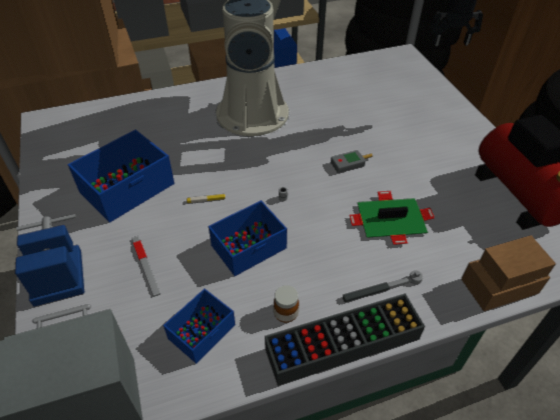

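The top view shows three blue boxes. The middle one, around (322,194), looks like the right size. The green lid is at about (185,183), with its handle along its long axis.

```bash
cat > h.py <<'E'
from rig import r
import numpy as np, cv2
from scipy.spatial.transform import Rotation as R
def cam(n,s=None):
    c=r.camera_info(n)
    if n!="wrist": return c["K"],cv2.Rodrigues(c["rvec"])[0],np.array(c["tvec"])
    s=s or r.sense(); M=np.array(c["mount"]); T=np.eye(4)
    T[:3,:3]=R.from_euler("xyz",s["tcp_rot"]).as_matrix(); T[:3,3]=s["eef_pos"]
    W=np.linalg.inv(T@M); return c["K"],W[:3,:3],W[:3,3]
def plane(C,uv,z):
    K,A,t=C; o=-A.T@t
    d=(A.T@np.linalg.inv(K)@np.c_[np.atleast_2d(uv).astype(float),np.ones(len(np.atleast_2d(uv)))].T).T
    return o+d*((z-o[2])/d[:,2])[:,None]
def proj(C,P):
    K,A,t=C; return cv2.projectPoints(np.float64(P),cv2.Rodrigues(A)[0],t,K,None)[0][:,0]
def rect(xy):
    c,(w,h),a=cv2.minAreaRect(np.float32(xy)); 
    if w>h: a-=90;w,h=h,w
    return np.round(c,1),round(w,1),round(h,1),round((a+90)%180-90,2)   # a: yaw of its x axis (short side)
def biggest(m,near=None):
    n,l,st,ce=cv2.connectedComponentsWithStats(m.astype(np.uint8))
    k=1+(np.argmax(st[1:,4]) if near is None else np.argmin(np.linalg.norm(ce[1:]-near,axis=1)+1e4*(st[1:,4]<150)))
    return np.argwhere(l==k)[:,::-1]
def go(pos,yaw=None,rp=(np.pi,0)):
    s=r.sense(); A=R.from_euler("xyz",s["tcp_rot"])
    B=R.from_euler("xyz",[rp[0],rp[1],yaw]) if yaw is not None else A
    d=A.inv().apply(np.array(pos)-s["eef_pos"])/200; w=(A.inv()*B).as_rotvec()/np.pi
    print("row",np.round(np.r_[d,w],4),"from",np.round(s["eef_pos"],1),np.round(s["tcp_rot"],3),"t",round(s["clock"],2))
E
python3 - <<'E'
from h import *
im=cv2.imread("pics/top0.png")[:,:,::-1].astype(int); C=cam("top"); a,g,b=im[...,0],im[...,1],im[...,2]
print("lid",rect(plane(C,biggest((g>1.8*a)&(g>1.8*b)&(g>60)),13)))
for p in((322,194),(381,126),(427,315)):
    px=biggest((b>1.8*g)&(b>1.8*a)&(b>50),p); print("box",rect(plane(C,px,80)),px.min(0),px.max(0))
go([173,600,400],2.86)
E
```

```text
Traceback (most recent call last):
  File "h.py", line 17, in rect
    c,(w,h),a=cv2.minAreaRect(np.float32(xy));
              ~~~~~~~~~~~~~~~^^^^^^^^^^^^^^^^
cv2.error: OpenCV(4.12.0) /io/opencv/modules/imgproc/src/convhull.cpp:143: error: (-215:Assertion failed) total >= 0 && (depth == CV_32F || depth == CV_32S) in function 'convexHull'
```

```bash
sed -i 's/np.float32(xy)/np.float32(xy)[:,:2].copy()/' h.py
python3 - <<'E'
from h import *
im=cv2.imread("pics/top0.png")[:,:,::-1].astype(int); C=cam("top"); a,g,b=im[...,0],im[...,1],im[...,2]
print("lid",rect(plane(C,biggest((g>1.8*a)&(g>1.8*b)&(g>60)),13)))
for p in((322,194),(381,126),(427,315)):
    px=biggest((b>1.8*g)&(b>1.8*a)&(b>50),p); print("box",rect(plane(C,px,80)),px.min(0),px.max(0))
E
```

```text
lid (array([586.9, 227.5]), 125.9, 165.6, -13.03)
box (array([ 551.6, -171.4]), 123.0, 161.1, 15.73) [289 165] [355 220]
box (array([ 745. , -333.1]), 95.0, 138.9, 31.49) [353 100] [408 151]
box (array([ 233.2, -447.9]), 181.2, 238.4, 25.84) [372 268] [483 363]
```

```bash
python3 - <<'E'
from h import *
go([587,227.5,190],np.radians(77))
E
```

```text
row [-2.5048e+00 -1.2167e+00  2.0490e-01 -3.0000e-04  3.0000e-04  4.8280e-01] from [173.1 600.2 230.7] [-3.141  0.     2.861] t 0.15
```

```bash
R='[-0.98,-0.476,0.08,0,0,0.28]'; python3 -m inch '[[[-0.98,-0.476,0.08,0,0,0.28],[-0.98,-0.476,0.08,0,0,0.28],[-0.98,-0.476,0.08,0,0,0.28],[-0.98,-0.476,0.08,0,0,0.28],[-0.98,-0.476,0.08,0,0,0.28],[-0.98,-0.476,0.08,0,0,0.28],[-0.98,-0.476,0.08,0,0,0.28],[-0.98,-0.476,0.08,0,0,0.28]]]' 1 40; python3 - <<'E'
from h import *
go([587,227.5,190],np.radians(77))
E
```

```text
clock: 0.82
eef_pos: [335.9, 453.7, 215.1]
tcp_rot: [-3.141, 0.0, 1.973]
contact_force: [-0.0, -0.1, 0.4]
opening: 1.001
grasp_force: 0.0
row [-1.5324e+00  7.1230e-01  1.2530e-01 -1.0000e-04  1.0000e-04  2.0030e-01] from [335.9 453.7 215.1] [-3.141  0.     1.973] t 0.82
```

```bash
python3 -m inch '[[[-0.97,0.45,0.08,0,0,0.195],[-0.97,0.45,0.08,0,0,0.195],[-0.97,0.45,0.08,0,0,0.195],[-0.97,0.45,0.08,0,0,0.195],[-0.97,0.45,0.08,0,0,0.195],[-0.97,0.45,0.08,0,0,0.195]]]'; python3 - <<'E'
from h import *
go([587,227.5,190],np.radians(77))
E
```

```text
clock: 1.32
eef_pos: [498.6, 309.4, 198.8]
tcp_rot: [3.14, 0.001, 1.364]
contact_force: [-0.2, 1.3, 0.7]
opening: 0.994
grasp_force: 0.0
row [-3.102e-01  5.166e-01  4.510e-02  5.000e-04  3.000e-04  6.400e-03] from [498.6 309.4 198.8] [3.140e+00 1.000e-03 1.364e+00] t 1.32
```

```bash
python3 -m inch '[[[-0.3,0.515,0.045,0,0,0.004],[-0.3,0.515,0.045,0,0,0.004],[-0.3,0.515,0.045,0,0,0.004],[-0.3,0.515,0.045,0,0,0.004],[-0.3,0.515,0.045,0,0,0.004]]]'; python3 - <<'E'
from h import *
s=r.sense();im=r.grab_frame("wrist");cv2.imwrite("pics/w1.png",im[:,:,::-1]);C=cam("wrist",s)
im=im.astype(int);a,g,b=im[...,0],im[...,1],im[...,2]
px=biggest((g>1.8*a)&(g>1.8*b)&(g>50));print("lid",rect(plane(C,px,13)),px.min(0),px.max(0),s["qpos"])
go([587,227.5,190],np.radians(77))
E
```

```text
clock: 1.73
eef_pos: [584.6, 232.5, 189.7]
tcp_rot: [-3.141, 0.0, 1.358]
contact_force: [-0.5, -0.3, 0.0]
opening: 1.002
grasp_force: 0.0
lid (array([587.7, 226. ]), 126.3, 166.2, -13.25) [225 114] [348 265] [3.76115637e-01 3.99939022e-01 1.66238150e+00 1.53045609e-04
 1.08000705e+00 5.89143059e-01]
row [-0.0254  0.0226 -0.001  -0.0003  0.0001  0.0045] from [583.6 233.4 189.8] [-3.141  0.     1.358] t 1.78
```

View pics/w1.png

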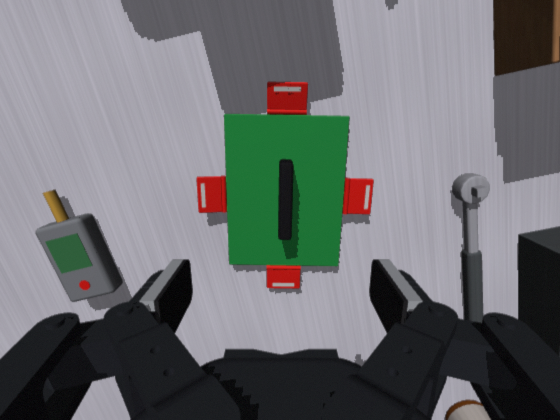

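The wrist view shows the lid at (287,190), with the black handle upright at (285,199) and all four clips standing out. It agrees with the top view, so I'm descending onto the handle.

```bash
python3 - <<'E'
from h import *
go([587.7,226,60],np.radians(76.8))
E
python3 -m inch '[[[-0.03,0.026,0.2,0,0,0.005],[-0.03,0.026,0.4,0,0,0.005],[-0.03,0.026,0.6,0,0,0.005],[-0.03,0.026,0.65,0,0,0.005],[-0.03,0.026,0.65,0,0,0.005],[-0.03,0.026,0.65,0,0,0.005]]]'; python3 - <<'E'
from h import *
go([587.7,226,19],np.radians(76.8))
E
```

```text
row [-3.19e-02  2.83e-02  6.49e-01 -3.00e-04  1.00e-04  5.60e-03] from [583.6 233.4 189.8] [-3.141  0.     1.358] t 1.78
clock: 2.28
eef_pos: [587.6, 227.5, 61.2]
tcp_rot: [-3.142, -0.0, 1.343]
contact_force: [-0.0, 0.6, 1.2]
opening: 0.996
grasp_force: 0.0
row [-0.0072  0.0024  0.2112 -0.     -0.      0.0007] from [587.6 227.5  61.2] [-3.142 -0.     1.343] t 2.28
```

```bash
python3 -m inch '[[[-0.006,0.002,0.1,0,0,0],[-0.006,0.002,0.21,0,0,0],[-0.006,0.002,0.21,0,0,0],[-0.006,0.002,0.21,0,0,0]]]'; python3 -m inch '[[[0,0,0,0,0,0],[0,0,0,0,0,0],[0,0,0,0,0,0],[0,0,0,0,0,0],[0,0,0,0,0,0],[0,0,0,0,0,0],[0,0,0,0,0,0],[0,0,0,0,0,0]]]' -1 50
```

```text
clock: 2.62
eef_pos: [588.4, 225.7, 20.1]
tcp_rot: [3.141, -0.001, 1.341]
contact_force: [-0.0, -0.9, 1.2]
opening: 1.0
grasp_force: 0.0
clock: 3.28
eef_pos: [587.9, 225.2, 18.8]
tcp_rot: [3.142, -0.0, 1.34]
contact_force: [-2.0, -0.8, 5.8]
opening: 0.155
grasp_force: 51.5
```

```bash
python3 -m inch '[[[0,0,-0.05,0,0,0],[0,0,-0.15,0,0,0],[0,0,-0.3,0,0,0],[0,0,-0.5,0,0,0],[0,0,-0.7,0,0,0],[0,0,-0.8,0,0,0],[0,0,-0.8,0,0,0]]]'; python3 - <<'E'
from h import *
go([551.6,-171.4,180],np.radians(76.8+13.2+15.7))
E
```

```text
clock: 3.87
eef_pos: [590.5, 226.0, 184.0]
tcp_rot: [3.135, -0.005, 1.34]
contact_force: [1.6, 0.6, -4.1]
opening: 0.155
grasp_force: 50.0
row [-1.9789e+00  2.6460e-01  1.2900e-02  2.5000e-03 -9.0000e-04 -1.6060e-01] from [590.5 226.  184. ] [ 3.135 -0.005  1.34 ] t 3.87
```

```bash
python3 -m inch '[[[-0.1,0,-0.05,0,0,0],[-0.3,0.01,-0.1,0,0,-0.02],[-0.5,0.02,-0.15,0,0,-0.05],[-0.7,0.03,-0.2,0,0,-0.08],[-0.9,0.04,-0.25,0,0,-0.11],[-1,0.05,-0.25,0,0,-0.14],[-1,0.05,-0.25,0,0,-0.16]]]'; python3 - <<'E'
from h import *
go([603,-354,230],np.radians(105.7))
E
```

```text
clock: 4.45
eef_pos: [550.1, 24.0, 227.3]
tcp_rot: [-3.139, 0.001, 1.845]
contact_force: [-0.3, 0.0, -4.6]
opening: 0.156
grasp_force: 49.8
row [-1.8909e+00 -2.5750e-01 -1.0700e-02 -8.0000e-04  3.0000e-04  1.0000e-04] from [550.1  24.  227.3] [-3.139e+00  1.000e-03  1.845e+00] t 4.45
```

```bash
python3 -m inch '[[[-0.2,-0.03,0,0,0,0],[-0.4,-0.06,0,0,0,0],[-0.6,-0.09,0,0,0,0],[-0.8,-0.12,0,0,0,0],[-0.98,-0.14,0,0,0,0]]]'; python3 -m inch '[[[-0.2,-0.03,0,0,0,0],[-0.4,-0.06,0,0,0,0],[-0.6,-0.09,0,0,0,0],[-0.75,-0.11,0,0,0,0],[-0.83,-0.12,0,0,0,0],[-0.83,-0.12,0,0,0,0],[-0.83,-0.12,0,0,0,0],[-0.83,-0.12,0,0,0,0]]]'; python3 - <<'E'
from h import *
s=r.sense();im=r.grab_frame("wrist");s2=r.sense();print(s["eef_pos"],s2["eef_pos"]);cv2.imwrite("pics/w2.png",im[:,:,::-1]);C=cam("wrist",s)
np.save("s2.npy",np.r_[s["eef_pos"],s["tcp_rot"]])
print(proj(C,[[551.6,-171.4,80]]))
E
```

```text
clock: 4.87
eef_pos: [576.2, -170.3, 226.5]
tcp_rot: [-3.139, -0.001, 1.843]
contact_force: [0.4, -0.2, -4.6]
opening: 0.152
grasp_force: 49.8
clock: 5.53
eef_pos: [598.4, -333.3, 226.9]
tcp_rot: [-3.14, -0.002, 1.843]
contact_force: [0.1, 0.8, -3.5]
opening: 0.156
grasp_force: 49.8
[ 598.35763377 -333.30583881  226.91046062] [ 598.597045   -333.06816007  227.37555484]
[[279.1470752   -0.59568517]]
```

View pics/w2.png

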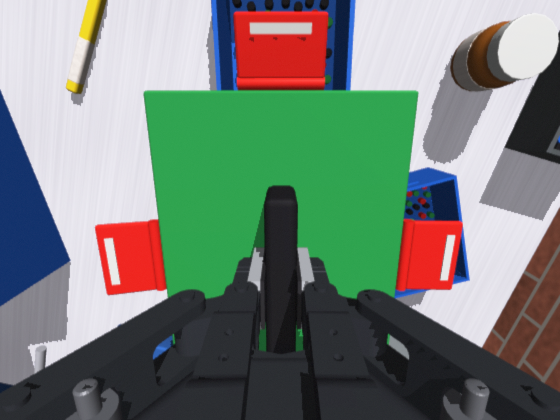

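The wrist view with the lid shows only the near strip of the box, at the top around (285,40), because the lid hides the rest. I'll fit the box outline in the two fixed views, then check with a wrist look.

```bash
cat > fit.py <<'E'
from h import *
from scipy.optimize import minimize
def fitbox(img,C,seed,x0=(551.6,-171.4,15.7)):
    im=img.astype(int);a,g,b=im[...,0],im[...,1],im[...,2]
    m=(b>1.6*g)&(b>1.8*a)&(b>40); h=cv2.convexHull(np.int32(biggest(m,seed)))
    S=8; M=np.zeros((420*S,560*S),np.uint8)
    # each mask pixel fills one cell -> pixel centre convention
    m2=np.zeros((420,560),np.uint8); cv2.fillConvexPoly(m2,h,1); M=cv2.resize(m2,None,fx=S,fy=S,interpolation=0)
    def cost(p):
        t=np.radians(p[2]);c,s=np.cos(t),np.sin(t)
        P=[(p[0]+c*x-s*y,p[1]+s*x+c*y,z) for x in(-60,60) for y in(-80,80) for z in(0,80)]
        q=cv2.convexHull(np.float32((proj(C,P)+.5)*S)).round().astype(np.int32)
        N=np.zeros_like(M);cv2.fillConvexPoly(N,q,1); return int((N^M).sum())/S/S
    o=minimize(cost,x0,method="Nelder-Mead",options=dict(initial_simplex=np.array(x0)+np.array([[0,0,0],[6,0,0],[0,6,0],[0,0,4]])))
    return o.x.round(2),round(o.fun,1),int(m2.sum())
if __name__=="__main__":
    for n,s in(("top",(322,194)),("scene",(248,238))):
        print(n,fitbox(cv2.imread(f"pics/{n}0.png")[:,:,::-1],cam(n),s))
E
python3 fit.py; python3 -c "
from h import *
go([620,-420,260],np.radians(105.7))"
```

```text
top (array([ 556.29, -172.08,   16.07]), np.float64(90.6), 2732)
scene (array([ 554.68, -171.31,   15.97]), np.float64(129.4), 3657)
row [-4.471e-01 -1.430e-02 -1.639e-01 -4.000e-04 -5.000e-04 -3.000e-04] from [ 598.6 -333.1  227.4] [-3.140e+00 -2.000e-03  1.844e+00] t 5.58
```

```bash
python3 - <<'E'
from h import *
v=np.load("s2.npy");C=cam("wrist",dict(eef_pos=v[:3],tcp_rot=v[3:]))
im=cv2.imread("pics/w2.png")[:,:,::-1].astype(int);a,g,b=im[...,0],im[...,1],im[...,2]
m=(b>1.6*g)&(b>1.8*a)&(b>40)
A=R.from_euler("z",16,degrees=True).as_matrix();c0=np.array([555.4,-171.7,0])
for row in(10,40,70):
    x=np.flatnonzero(m[row,150:420])+150; print(row,x.min(),x.max(), np.round((plane(C,[[x.min()-.5,row],[x.max()+.5,row]],80)-c0)@A,1)[:,:2].tolist())
# lid edge check: top-plane of lid in tool frame
lm=biggest((g>1.8*a)&(g>1.8*b)&(g>50));z=v[2]-19+ (13-0); 
for row in(100,180):
    x=lm[lm[:,1]==row][:,0];P=plane(C,[[x.min()-.5,row],[x.max()+.5,row]],v[2]-6)
    T=R.from_euler("xyz",v[3:]).as_matrix();print("lid in tool",np.round((P-v[:3])@T,1)[:,:2].tolist())
y=lm[:,1].min();print("front",np.round((plane(C,[[280,y-.5]],v[2]-6)-v[:3])@T,1))
E
```

```text
10 212 354 [[-60.4, -5.9], [59.6, -6.9]]
40 214 352 [[-60.3, -28.5], [59.2, -29.4]]
70 216 350 [[-60.1, -52.1], [58.8, -53.1]]
lid in tool [[79.9, -63.3], [79.8, 62.8]]
lid in tool [[42.4, -63.1], [42.3, 62.4]]
front [[84.4 -0.5  6.2]]
```

```bash
python3 - <<'E'
from h import *
go([555,-171.8,130],np.radians(106))
E
```

```text
row [ 8.344e-01  8.000e-03  4.883e-01 -4.000e-04 -5.000e-04 -2.000e-03] from [ 598.6 -333.1  227.4] [-3.140e+00 -2.000e-03  1.844e+00] t 5.58
```

```bash
python3 -m inch '[[[0.15,0,0,0,0,0],[0.35,0.003,0.05,0,0,-0.002],[0.55,0.005,0.15,0,0,-0.002],[0.7,0.008,0.3,0,0,-0.002],[0.8,0.008,0.43,0,0,-0.002],[0.834,0.008,0.488,0,0,-0.002],[0.834,0.008,0.488,0,0,-0.002],[0.834,0.008,0.488,0,0,-0.002]]]'; python3 -m inch '[[[0,0,0,0,0,0],[0,0,0,0,0,0],[0,0,0,0,0,0],[0,0,0,0,0,0]]]'; python3 - <<'E'
from h import *
go([555,-171.8,100],np.radians(106))
E
```

```text
clock: 6.25
eef_pos: [555.7, -172.3, 130.8]
tcp_rot: [-3.141, -0.0, 1.851]
contact_force: [1.2, -0.2, -4.2]
opening: 0.154
grasp_force: 49.8
clock: 6.58
eef_pos: [556.4, -174.3, 131.5]
tcp_rot: [3.14, 0.001, 1.848]
contact_force: [0.1, -0.5, -4.7]
opening: 0.153
grasp_force: 49.8
row [ 0.0141 -0.0034  0.1577  0.0004  0.0003 -0.0005] from [ 556.4 -174.3  131.5] [3.140e+00 1.000e-03 1.848e+00] t 6.58
```

```bash
python3 -m inch '[[[0.01,-0.003,0,0,0,0],[0.01,-0.003,0,0,0,0],[0.01,-0.003,0,0,0,0]]]';  python3 - <<'E'
from h import *
go([555,-171.8,100],np.radians(106))
E
python3 -m inch '[[[0,0,0,0,0,0],[0,0,0,0,0,0],[0,0,0,0,0,0]]]';python3 - <<'E'
from h import *
go([555,-171.8,100],np.radians(106))
E
```

```text
clock: 6.83
eef_pos: [554.6, -171.8, 130.8]
tcp_rot: [3.142, -0.0, 1.849]
contact_force: [0.3, 0.2, -5.1]
opening: 0.153
grasp_force: 49.8
row [-0.0005  0.0021  0.1538  0.     -0.     -0.0003] from [ 554.6 -171.8  130.8] [ 3.142 -0.     1.849] t 6.83
clock: 7.08
eef_pos: [554.7, -171.8, 130.7]
tcp_rot: [-3.142, -0.0, 1.849]
contact_force: [0.0, -0.1, -3.7]
opening: 0.156
grasp_force: 49.8
row [-0.0007  0.0016  0.1533 -0.     -0.     -0.0003] from [ 554.7 -171.8  130.7] [-3.142 -0.     1.849] t 7.08
```

Settled. I'm descending to 100 first, so the tongue's stepped part starts about 1 mm above the rim, then slowly on to seating.

```bash
python3 -m inch '[[[0,0.001,0.06,0,0,0],[0,0.001,0.12,0,0,0],[0,0.001,0.15,0,0,0],[0,0.001,0.15,0,0,0],[0,0.001,0.15,0,0,0]]]'; python3 -m inch '[[[0,0,0.01,0,0,0],[0,0,0.02,0,0,0],[0,0,0.025,0,0,0],[0,0,0.025,0,0,0],[0,0,0.025,0,0,0]]]'
```

```text
clock: 7.5
eef_pos: [554.2, -171.5, 99.6]
tcp_rot: [-3.14, -0.001, 1.849]
contact_force: [0.9, 0.1, -4.2]
opening: 0.154
grasp_force: 49.7
clock: 7.92
eef_pos: [554.9, -171.7, 95.8]
tcp_rot: [3.141, 0.0, 1.849]
contact_force: [0.4, 0.7, -4.5]
opening: 0.152
grasp_force: 49.8
```

```bash
python3 -m inch '[[[0,0,0.008,0,0,0],[0,0,0.016,0,0,0],[0,0,0.02,0,0,0],[0,0,0.02,0,0,0],[0,0,0.02,0,0,0]]]'; python3 -m inch '[[[0,0,0.004,0,0,0],[0,0,0.006,0,0,0],[0,0,0.006,0,0,0],[0,0,0.006,0,0,0]]]'
```

```text
clock: 8.33
eef_pos: [554.8, -171.7, 91.6]
tcp_rot: [-3.141, -0.0, 1.849]
contact_force: [0.2, -0.2, -4.6]
opening: 0.154
grasp_force: 49.8
clock: 8.67
eef_pos: [555.0, -171.7, 90.8]
tcp_rot: [3.141, 0.0, 1.849]
contact_force: [-0.7, 0.5, 1.4]
opening: 0.151
grasp_force: 50.6
```

The lid touched down at exactly the predicted height. Now I'll release and lift.

```bash
python3 -m inch '[[[0,0,0,0,0,0],[0,0,0,0,0,0],[0,0,0,0,0,0],[0,0,0,0,0,0],[0,0,0,0,0,0]]]' 0.3; python3 -m inch '[[[0,0,-0.1,0,0,0],[0,0,-0.3,0,0,0],[0,0,-0.5,0,0,0],[0,0,-0.65,0,0,0],[0,0,-0.7,0,0,0],[0,0,-0.7,0,0,0],[0,0,-0.7,0,0,0],[0,0,-0.7,0,0,0]]]' -1;  python3 - <<'E'
from h import *
s=r.sense();im=r.grab_frame("wrist");cv2.imwrite("pics/w3.png",im[:,:,::-1]);C=cam("wrist",s)
im=im.astype(int);a,g,b=im[...,0],im[...,1],im[...,2]
px=biggest((g>1.8*a)&(g>1.8*b)&(g>50));print("lid",rect(plane(C,px,85)),px.min(0),px.max(0),s["eef_pos"],s["qpos"])
E
```

```text
clock: 9.08
eef_pos: [555.0, -171.7, 90.6]
tcp_rot: [3.141, 0.0, 1.849]
contact_force: [-0.2, -0.1, -0.2]
opening: 0.648
grasp_force: 0.0
clock: 9.75
eef_pos: [553.8, -171.4, 228.6]
tcp_rot: [-3.139, -0.001, 1.849]
contact_force: [-0.3, 1.7, -0.7]
opening: 0.003
grasp_force: 0.0
lid (array([ 554.4, -170.4]), 126.4, 165.3, 15.9) [213 107] [351 273] [ 553.79355922 -171.3534735   228.60940475] [-3.02649193e-01  2.87145133e-01  1.73329894e+00 -2.36520349e-05
  1.12388792e+00 -5.81048939e-01]
```

View pics/w3.png

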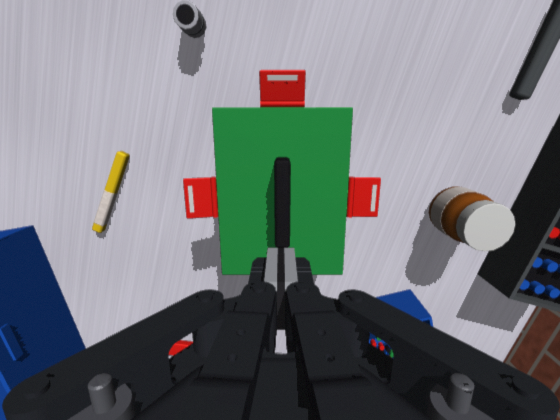

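The view shows the lid seated over the box: green plate centred at (282,190), clips still up at (282,87), (200,197) and (364,197). The tool axes line up with the lid's, so the clips are next, starting with the +y one.

```bash
cat >> h.py <<'E'
L=np.array([554.7,-171.4]); Y=np.radians(16)
def lid(x,y,z,yaw=106): # lid-axis target
    p=L+[np.cos(Y)*x-np.sin(Y)*y,np.sin(Y)*x+np.cos(Y)*y]; go([*p,z],np.radians(yaw)) 
E
python3 -c "
from h import *
lid(0,109,115)"
```

```text
row [ 5.423e-01  5.900e-03  5.678e-01 -9.000e-04 -6.000e-04 -3.000e-04] from [ 553.7 -171.3  228.4] [-3.139e+00 -2.000e-03  1.849e+00] t 9.8
```

```bash
python3 -m inch '[[[0.2,0.006,0,0,0,0],[0.4,0.006,0.1,0,0,0],[0.54,0.006,0.25,0,0,0],[0.54,0.006,0.42,0,0,0],[0.54,0.006,0.55,0,0,0],[0.54,0.006,0.56,0,0,0],[0.54,0.006,0.56,0,0,0],[0.54,0.006,0.56,0,0,0]]]' -1; python3 -c "
from h import *
lid(0,109,58)"
```

```text
clock: 10.47
eef_pos: [526.6, -67.8, 118.8]
tcp_rot: [-3.141, -0.0, 1.849]
contact_force: [0.3, -0.7, 0.2]
opening: -0.002
grasp_force: 0.0
row [ 8.400e-03 -7.800e-03  3.038e-01 -1.000e-04 -0.000e+00 -4.000e-04] from [526.6 -67.8 118.8] [-3.141 -0.     1.849] t 10.47
```

```bash
python3 -m inch '[[[0.007,-0.006,0.05,0,0,0],[0.007,-0.006,0.1,0,0,0],[0.007,-0.006,0.14,0,0,0],[0.007,-0.006,0.18,0,0,0],[0.007,-0.006,0.22,0,0,0],[0.007,-0.006,0.26,0,0,0],[0.007,-0.006,0.3,0,0,0],[0.007,-0.006,0.3,0,0,0]]]'; python3 -m inch '[[[-0.015,0,0,0,0,0],[-0.03,0,0,0,0,0],[-0.04,0,0,0,0,0],[-0.04,0,0,0,0,0]]]'; python3 -c "
from h import *
lid(0,100,58)"
```

```text
clock: 11.13
eef_pos: [523.7, -66.4, 56.7]
tcp_rot: [-3.139, -0.001, 1.849]
contact_force: [0.2, -0.5, -0.4]
opening: -0.001
grasp_force: 0.0
clock: 11.47
eef_pos: [527.2, -74.7, 58.7]
tcp_rot: [3.141, 0.0, 1.849]
contact_force: [-0.2, 0.4, 0.1]
opening: -0.003
grasp_force: 0.2
row [-0.0029 -0.0009  0.0034  0.0001  0.0001 -0.0004] from [527.2 -74.7  58.7] [3.141 0.    1.849] t 11.47
```

```bash
python3 -m inch '[[[-0.01,0,0,0,0,0],[-0.01,0,0,0,0,0],[-0.01,0,0,0,0,0]]]';python3 -m inch '[[[-0.01,0,0,0,0,0],[-0.01,0,0,0,0,0],[-0.01,0,0,0,0,0]]]'
```

```text
clock: 11.72
eef_pos: [527.9, -76.4, 58.8]
tcp_rot: [3.141, 0.001, 1.849]
contact_force: [-0.7, -0.2, 0.0]
opening: 0.0
grasp_force: 0.0
clock: 11.97
eef_pos: [528.2, -78.1, 58.7]
tcp_rot: [3.141, 0.0, 1.849]
contact_force: [0.4, 2.0, 1.7]
opening: -0.001
grasp_force: 1.0
```

```bash
python3 -m inch '[[[-0.01,0,0,0,0,0],[-0.01,0,0,0,0,0],[-0.01,0,0,0,0,0]]]';python3 -m inch '[[[-0.01,0,0,0,0,0],[-0.01,0,0,0,0,0],[-0.01,0,0,0,0,0]]]'
```

```text
clock: 12.22
eef_pos: [528.7, -79.9, 58.6]
tcp_rot: [3.141, -0.0, 1.849]
contact_force: [-1.5, 3.2, 3.3]
opening: -0.005
grasp_force: 1.9
clock: 12.47
eef_pos: [528.8, -80.4, 58.6]
tcp_rot: [-3.141, -0.002, 1.848]
contact_force: [-2.5, 13.3, 6.6]
opening: 0.004
grasp_force: 6.9
```

```bash
python3 -m inch '[[[0.08,0,0,0,0,0],[0.16,0,-0.05,0,0,0],[0.16,0,-0.2,0,0,0],[0.1,0,-0.4,0,0,0],[-0.1,0,-0.55,0,0,0],[-0.3,0,-0.6,0,0,0],[-0.45,0,-0.6,0,0,0],[-0.5,0,-0.6,0,0,0]]]';python3 - <<'E'
from h import *
s=r.sense();im=r.grab_frame("wrist");cv2.imwrite("pics/w4.png",im[:,:,::-1]);C=cam("wrist",s)
im=im.astype(int);a,g,b=im[...,0],im[...,1],im[...,2]
px=biggest((g>1.8*a)&(g>1.8*b)&(g>50));print("lid",rect(plane(C,px,85)),px.min(0),px.max(0))
lid(0,-109,125)
E
```

```text
clock: 13.13
eef_pos: [559.2, -183.1, 180.6]
tcp_rot: [3.138, 0.005, 1.848]
contact_force: [-0.2, -0.1, -0.5]
opening: -0.004
grasp_force: 0.0
lid (array([ 556.1, -176.5]), 126.4, 166.2, 15.92) [194  93] [363 292]
row [-0.4853 -0.0013  0.2735  0.0007  0.0011 -0.0011] from [ 558.4 -182.6  179.4] [3.139e+00 3.000e-03 1.847e+00] t 13.18
```

View pics/w4.png

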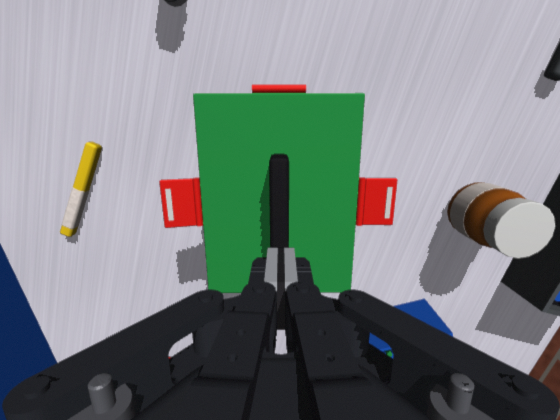

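Clip d, at (279,88), is now edge-on, meaning it's down. The lid slid about 3 mm within its play, and pushing from the opposite side should bring it back. Next is clip b.

```bash
python3 -m inch '[[[-0.2,0,0.05,0,0,0],[-0.4,0,0.15,0,0,0],[-0.5,0,0.27,0,0,0],[-0.5,0,0.27,0,0,0],[-0.5,0,0.27,0,0,0]]]';python3 -c "
from h import *
lid(0,-111,58)"
```

```text
clock: 13.6
eef_pos: [582.6, -274.1, 122.0]
tcp_rot: [-3.138, -0.003, 1.848]
contact_force: [-0.4, 0.8, 0.1]
opening: 0.004
grasp_force: 0.0
row [-0.0238  0.0083  0.32   -0.0011 -0.0009 -0.0008] from [ 582.6 -274.1  122. ] [-3.138e+00 -3.000e-03  1.848e+00] t 13.6
```

```bash
python3 -m inch '[[[-0.015,0.006,0.05,0,0,0],[-0.015,0.006,0.1,0,0,0],[-0.015,0.006,0.15,0,0,0],[-0.015,0.006,0.2,0,0,0],[-0.015,0.006,0.25,0,0,0],[-0.015,0.006,0.31,0,0,0],[-0.015,0.006,0.315,0,0,0],[-0.015,0.006,0.315,0,0,0]]]'; python3 -m inch '[[[0.015,0,0,0,0,0],[0.03,0,0,0,0,0],[0.045,0,0,0,0,0],[0.06,0,0,0,0,0],[0.06,0,0,0,0,0]]]'; python3 -c "
from h import *
lid(0,-97,58)"
```

```text
clock: 14.27
eef_pos: [585.6, -276.2, 60.5]
tcp_rot: [-3.14, -0.001, 1.85]
contact_force: [-0.6, 0.6, -0.8]
opening: -0.002
grasp_force: 0.0
clock: 14.68
eef_pos: [583.4, -266.3, 62.2]
tcp_rot: [3.141, 0.003, 1.85]
contact_force: [0.7, -8.9, -2.9]
opening: 0.002
grasp_force: 4.3
row [ 0.0106 -0.007   0.021   0.0003  0.001   0.    ] from [ 583.4 -266.3   62.2] [3.141e+00 3.000e-03 1.850e+00] t 14.68
```

```bash
python3 -m inch '[[[0,0,0,0,0,0],[0,0,0,0,0,0]]]'; python3 -m inch '[[[0.008,0,0,0,0,0],[0.008,0,0,0,0,0],[0.008,0,0,0,0,0]]]'; python3 -c "
from h import *
lid(0,-97,58)"
```

```text
clock: 14.85
eef_pos: [583.3, -266.3, 62.1]
tcp_rot: [3.141, 0.003, 1.85]
contact_force: [1.2, -7.6, -2.4]
opening: -0.003
grasp_force: 3.9
clock: 15.1
eef_pos: [583.4, -266.2, 62.5]
tcp_rot: [3.14, 0.005, 1.85]
contact_force: [1.1, -13.5, -1.6]
opening: -0.002
grasp_force: 6.8
row [ 0.0104 -0.0075  0.0224  0.0005  0.0016 -0.    ] from [ 583.4 -266.2   62.5] [3.14  0.005 1.85 ] t 15.1
```

```bash
python3 -m inch '[[[-0.08,0,0,0,0,0],[-0.16,0,-0.05,0,0,0],[-0.16,0,-0.2,0,0,0],[-0.2,0,-0.4,0,0,0],[-0.4,0,-0.5,0,0,0],[-0.55,0,-0.6,0,0,0],[-0.6,0,-0.6,0,0,0],[-0.6,0,-0.6,0,0,0]]]'; python3 -m inch '[[[0,0,0,0,0,0],[0,0,0,0,0,0],[0,0,0,0,0,0]]]'; python3 - <<'E'
from h import *
s=r.sense();im=r.grab_frame("wrist");cv2.imwrite("pics/w5.png",im[:,:,::-1]);C=cam("wrist",s)
t=r.grab_frame("scene");cv2.imwrite("pics/s5.png",cv2.resize(t[150:320,150:350,::-1],None,fx=3,fy=3,interpolation=2))
im=im.astype(int);a,g,b=im[...,0],im[...,1],im[...,2]
px=biggest((g>1.8*a)&(g>1.8*b)&(g>50));print("lid",rect(plane(C,px,85)),px.min(0),px.max(0),s["eef_pos"])
E
```

```text
clock: 15.77
eef_pos: [616.3, -381.9, 183.0]
tcp_rot: [3.139, 0.002, 1.847]
contact_force: [-0.2, 0.4, -0.5]
opening: 0.003
grasp_force: 0.0
clock: 16.02
eef_pos: [614.5, -377.4, 180.1]
tcp_rot: [-3.14, -0.002, 1.85]
contact_force: [-0.2, 0.1, 0.4]
opening: 0.001
grasp_force: 0.0
lid (array([ 575.1, -242.6]), 20.1, 126.0, -74.07) [188   0] [371  33] [ 614.49877316 -377.38977442  180.05937268]
```

View pics/w5.png

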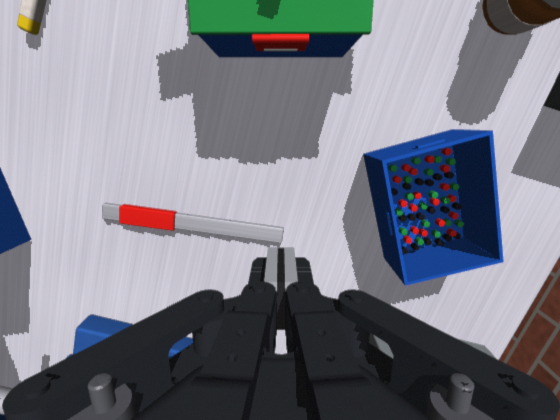

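```bash
python3 - <<'E'
from h import *
im=cv2.imread("pics/w5.png")[:,:,::-1].astype(int)
C=cam("wrist",dict(eef_pos=np.array([614.5,-377.4,180.1]),tcp_rot=[-3.14,-.002,1.85]))
col=im[:70,272]; print([(i,*c) for i,c in enumerate(col.tolist()) if 28<=i<=60])
A=R.from_euler("z",16,degrees=True).as_matrix()
e=plane(C,[[280,33.5]],80)[0];e-=[*L,0];print("plate -y edge in lid axes",e@A)
y0=(e@A)[1]
for q in(0,.1,.2,.4):
    P=[[0,y0-3-d*np.sin(q)-2*np.cos(q),82.5-d*np.cos(q)+2*np.sin(q)] for d in(0,28)]
    print(q,proj(C,np.array(P)@A.T+[*L,0]).round(1).tolist())
E
```

```text
[(28, 41, 143, 68), (29, 43, 144, 69), (30, 43, 144, 70), (31, 35, 121, 60), (32, 22, 83, 40), (33, 86, 54, 28), (34, 224, 43, 31), (35, 241, 41, 34), (36, 241, 48, 42), (37, 232, 46, 41), (38, 209, 35, 31), (39, 173, 24, 21), (40, 138, 18, 16), (41, 103, 16, 15), (42, 81, 13, 11), (43, 66, 7, 7), (44, 62, 10, 8), (45, 60, 8, 6), (46, 61, 10, 8), (47, 61, 11, 11), (48, 76, 45, 44), (49, 99, 93, 93), (50, 74, 74, 74), (51, 33, 39, 55), (52, 11, 25, 51), (53, 5, 23, 49), (54, 9, 24, 51), (55, 9, 24, 51), (56, 27, 35, 58), (57, 82, 85, 95), (58, 111, 110, 119), (59, 118, 116, 123), (60, 118, 116, 124)]
plate -y edge in lid axes [ 4.25524216e-03 -8.32180654e+01  8.00000000e+01]
0 [[280.0, 40.4], [280.1, 49.6]]
0.1 [[280.0, 40.3], [280.1, 53.3]]
0.2 [[280.0, 40.2], [280.1, 56.9]]
0.4 [[280.0, 39.8], [280.1, 63.5]]
```

Clip b, at (280,42), has its free edge at row 50, which matches fully down (angle ≈ 0), and the lid is still centred. For the x-side clips I'll turn the tool 90°.

```bash
python3 -c "
from h import *
lid(-93,0,125,16)"
```

```text
row [ 1.0744e+00 -4.6970e-01  2.8010e-01 -7.0000e-04 -1.0000e-04  5.0000e-01] from [ 614.9 -377.7  180.6] [-3.14e+00 -2.00e-03  1.85e+00] t 16.12
```

```bash
python3 -m inch '[[[0.1,-0.08,0,0,0,0.04],[0.25,-0.2,0,0,0,0.08],[0.4,-0.3,0,0,0,0.12],[0.55,-0.4,0,0,0,0.16],[0.7,-0.47,0,0,0,0.2],[0.85,-0.47,0,0,0,0.24],[0.95,-0.47,0,0,0,0.28],[0.99,-0.47,0,0,0,0.32]]]'; python3 -c "
from h import *
lid(-93,0,125,16)"
```

```text
clock: 16.78
eef_pos: [468.8, -211.5, 181.3]
tcp_rot: [-3.14, -0.0, 0.844]
contact_force: [-0.3, -0.1, -0.7]
opening: -0.001
grasp_force: 0.0
row [ 4.250e-02 -6.050e-02  2.818e-01 -5.000e-04  1.000e-04  1.799e-01] from [ 468.8 -211.5  181.3] [-3.14  -0.     0.844] t 16.78
```

```bash
python3 -m inch '[[[0.03,-0.06,0.05,0,0,0.04],[0.035,-0.06,0.1,0,0,0.08],[0.035,-0.06,0.15,0,0,0.12],[0.035,-0.06,0.2,0,0,0.16],[0.035,-0.06,0.28,0,0,0.178],[0.035,-0.06,0.28,0,0,0.178],[0.035,-0.06,0.28,0,0,0.178],[0.035,-0.06,0.28,0,0,0.178]]]'; python3 -c "
from h import *
lid(-91,0,58,16)"
```

```text
clock: 17.45
eef_pos: [466.3, -201.2, 126.0]
tcp_rot: [3.142, -0.0, 0.293]
contact_force: [1.1, -0.8, -0.2]
opening: 0.001
grasp_force: 0.0
row [ 0.0111 -0.021   0.3398  0.     -0.      0.0043] from [ 466.3 -201.2  126. ] [ 3.142 -0.     0.293] t 17.45
```

```bash
python3 -m inch '[[[0.03,-0.02,0.04,0,0,0.004],[0.03,-0.02,0.09,0,0,0.004],[0.03,-0.02,0.14,0,0,0.004],[0.03,-0.02,0.19,0,0,0.004],[0.03,-0.02,0.24,0,0,0.004],[0.03,-0.02,0.3,0,0,0.004],[0.03,-0.02,0.335,0,0,0.004],[0.03,-0.02,0.335,0,0,0.004]]]'; python3 -m inch '[[[0.01,0,0,0,0,0],[0.02,0,0,0,0,0],[0.03,0,0,0,0,0],[0.03,0,0,0,0,0]]]'; python3 -c "
from h import *
lid(-78,0,58,16)"
```

```text
clock: 18.12
eef_pos: [469.5, -195.4, 56.7]
tcp_rot: [-3.14, 0.002, 0.278]
contact_force: [-0.3, 0.6, 0.1]
opening: 0.004
grasp_force: 0.0
clock: 18.45
eef_pos: [477.0, -194.1, 58.8]
tcp_rot: [3.141, -0.0, 0.278]
contact_force: [-1.4, 0.0, -0.2]
opening: -0.004
grasp_force: 0.5
row [ 0.0148 -0.0019  0.0039  0.0001 -0.0001 -0.0005] from [ 477.  -194.1   58.8] [ 3.141 -0.     0.278] t 18.45
```

```bash
python3 -m inch '[[[0.015,0,0,0,0,0],[0.015,0,0,0,0,0],[0.015,0,0,0,0,0]]]'; python3 -m inch '[[[0.01,0,0,0,0,0],[0.01,0,0,0,0,0],[0.01,0,0,0,0,0]]]'
```

```text
clock: 18.7
eef_pos: [480.1, -193.3, 58.8]
tcp_rot: [3.141, -0.001, 0.278]
contact_force: [-0.7, 0.7, -0.2]
opening: 0.002
grasp_force: 0.1
clock: 18.95
eef_pos: [481.0, -192.9, 58.7]
tcp_rot: [-3.142, 0.001, 0.278]
contact_force: [-5.1, -1.6, 2.7]
opening: -0.001
grasp_force: 2.5
```

```bash
python3 -m inch '[[[0.008,0,0,0,0,0],[0.008,0,0,0,0,0],[0.008,0,0,0,0,0]]]'; python3 -c "
from h import *
lid(-75,0,58,16)"
```

```text
clock: 19.2
eef_pos: [481.1, -192.7, 58.6]
tcp_rot: [-3.141, 0.003, 0.278]
contact_force: [-11.9, -5.2, 9.7]
opening: 0.0
grasp_force: 6.3
row [ 0.0082 -0.001   0.003  -0.0002  0.001  -0.0004] from [ 481.1 -192.7   58.6] [-3.141e+00  3.000e-03  2.780e-01] t 19.2
```

Clip a reached its stop exactly where predicted. Backing off and crossing over to clip c.

```bash
python3 -m inch '[[[-0.08,0,0,0,0,0],[-0.15,0,-0.08,0,0,0],[-0.15,0,-0.25,0,0,0],[-0.1,0,-0.43,0,0,0],[0.05,0,-0.5,0,0,0],[0.25,0,-0.5,0,0,0],[0.45,0,-0.5,0,0,0],[0.65,0,-0.48,0,0,0]]]'; python3 -m inch '[[[0.15,0,0.05,0,0,0],[0.19,0,0.12,0,0,0],[0.19,0,0.15,0,0,0],[0.19,0,0.15,0,0,0]]]'; python3 -c "
from h import *
lid(88,0,58,16)"
```

```text
clock: 19.87
eef_pos: [611.0, -156.3, 156.3]
tcp_rot: [3.14, -0.004, 0.277]
contact_force: [0.4, -0.3, 0.8]
opening: -0.002
grasp_force: 0.0
clock: 20.2
eef_pos: [643.5, -145.7, 122.5]
tcp_rot: [-3.14, 0.003, 0.278]
contact_force: [-0.3, -0.9, -0.2]
opening: 0.001
grasp_force: 0.0
row [-2.140e-02  1.600e-03  3.224e-01 -5.000e-04  8.000e-04 -3.000e-04] from [ 643.5 -145.7  122.5] [-3.14e+00  3.00e-03  2.78e-01] t 20.2
```

```bash
python3 -m inch '[[[-0.018,0,0.04,0,0,0],[-0.018,0,0.09,0,0,0],[-0.018,0,0.14,0,0,0],[-0.018,0,0.19,0,0,0],[-0.018,0,0.24,0,0,0],[-0.018,0,0.29,0,0,0],[-0.018,0,0.322,0,0,0],[-0.018,0,0.322,0,0,0]]]'; python3 -m inch '[[[-0.01,0,0,0,0,0],[-0.02,0,0,0,0,0],[-0.03,0,0,0,0,0],[-0.04,0,0,0,0,0],[-0.04,0,0,0,0,0]]]'; python3 -c "
from h import *
lid(76.6,0,58,16)"
```

```text
clock: 20.87
eef_pos: [640.3, -147.1, 58.2]
tcp_rot: [-3.141, 0.002, 0.277]
contact_force: [0.1, -0.1, -0.3]
opening: 0.001
grasp_force: 0.3
clock: 21.28
eef_pos: [633.0, -149.6, 60.4]
tcp_rot: [3.141, 0.0, 0.277]
contact_force: [1.2, 0.6, -0.7]
opening: 0.005
grasp_force: 0.3
row [-0.0232 -0.0032  0.012   0.      0.     -0.0006] from [ 633.  -149.6   60.4] [3.141 0.    0.277] t 21.28
```

```bash
python3 -m inch '[[[-0.015,0,0.005,0,0,0],[-0.015,0,0.005,0,0,0],[-0.015,0,0.005,0,0,0]]]'; python3 -m inch '[[[-0.01,0,0,0,0,0],[-0.01,0,0,0,0,0],[-0.01,0,0,0,0,0]]]'; python3 -c "
from h import *
lid(76.6,0,58,16)"
```

```text
clock: 21.53
eef_pos: [630.4, -150.5, 59.4]
tcp_rot: [3.141, -0.0, 0.277]
contact_force: [1.2, -0.3, 0.5]
opening: -0.0
grasp_force: 0.6
clock: 21.78
eef_pos: [629.1, -150.9, 59.4]
tcp_rot: [3.141, -0.001, 0.277]
contact_force: [5.3, 0.9, 0.8]
opening: -0.003
grasp_force: 2.2
row [-0.0029 -0.004   0.0069  0.0002 -0.0004 -0.0006] from [ 629.1 -150.9   59.4] [ 3.141e+00 -1.000e-03  2.770e-01] t 21.78
```

```bash
python3 -m inch '[[[-0.008,0,0,0,0,0],[-0.008,0,0,0,0,0],[-0.008,0,0,0,0,0]]]';  python3 -m inch '[[[0.08,0,0,0,0,0],[0.15,0,-0.08,0,0,0],[0.15,0,-0.25,0,0,0],[0.1,0,-0.43,0,0,0],[-0.05,0,-0.6,0,0,0],[-0.2,0,-0.75,0,0,0],[-0.35,0,-0.85,0,0,0],[-0.4,0,-0.9,0,0,0]]]'; python3 -m inch '[[[0,0,0,0,0,0],[0,0,0,0,0,0],[0,0,0,0,0,0]]]'; python3 - <<'E'
from h import *
s=r.sense();im=r.grab_frame("wrist");C=cam("wrist",s);t=r.grab_frame("scene")
cv2.imwrite("pics/w6.png",im[:,:,::-1]);cv2.imwrite("pics/s6.png",cv2.resize(t[140:340,150:400,::-1],None,fx=3,fy=3,interpolation=2))
im=im.astype(int);a,g,b=im[...,0],im[...,1],im[...,2]
px=biggest((g>1.8*a)&(g>1.8*b)&(g>50));print("lid",rect(plane(C,px,85)),px.min(0),px.max(0),s["eef_pos"])
E
```

```text
clock: 22.03
eef_pos: [629.1, -150.9, 59.6]
tcp_rot: [3.141, -0.004, 0.277]
contact_force: [9.3, 2.7, -2.7]
opening: -0.002
grasp_force: 5.1
clock: 22.7
eef_pos: [546.5, -174.2, 241.8]
tcp_rot: [3.141, 0.001, 0.277]
contact_force: [1.2, -0.3, -0.0]
opening: -0.003
grasp_force: 0.0
clock: 22.95
eef_pos: [550.2, -172.9, 237.9]
tcp_rot: [-3.141, 0.001, 0.277]
contact_force: [0.1, 0.4, 0.6]
opening: -0.002
grasp_force: 0.0
lid (array([ 552.3, -172. ]), 126.0, 166.1, 15.74) [193 128] [366 251] [ 550.20272488 -172.90512329  237.90509692]
```

View pics/w6.png

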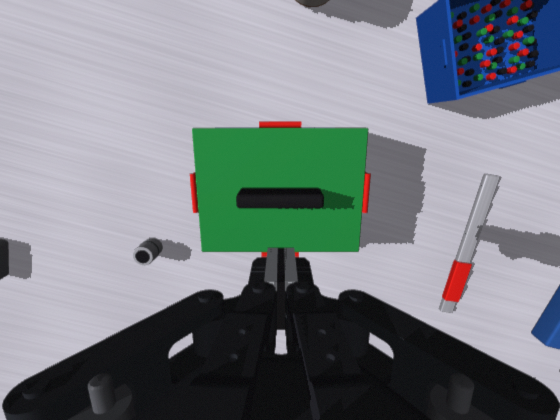

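View pics/s6.png

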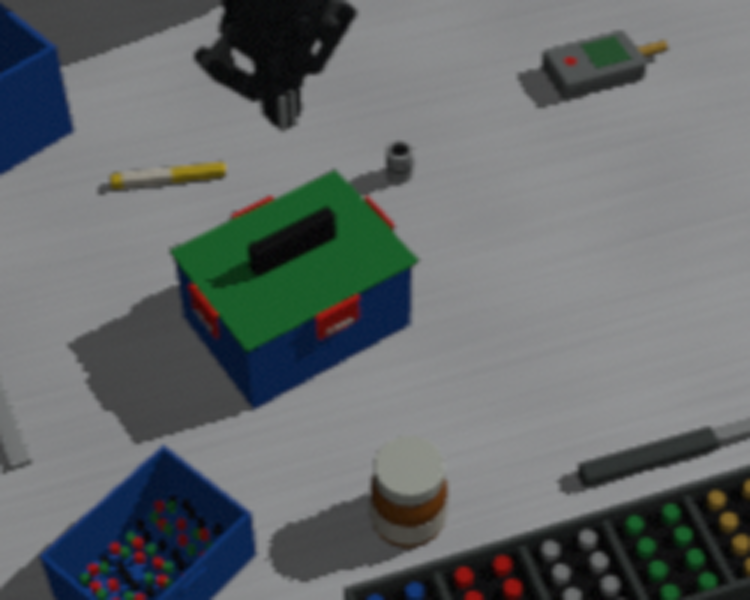

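The wrist view shows the lid square, with edge-on strips for clips c (280,124), d (194,192), b (367,192) and a (266,255). The scene view shows the lid flat, the clips hanging down and the bystanders undisturbed. Handing in.

```bash
python3 -c "
from rig import r
print(r.sense()['clock'],r.sign_off())"
```

```text
the job is handed in; nothing more can be done
23.05 None
```

The green lid sits flat and square on the blue box with all four red clips down against their stops, nothing else was moved, and I handed the job in at 23 s (the sign-off gave no verdict).

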